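# Stand the fallen pot on the warming plate and switch the plate on

### The job

A small steel pot has fallen over on the coffee bar: stand it upright on the warming plate, mouth up and wholly on the plate, setting it down without dropping it, and let go of it. Then switch the plate on: lift the black lock collar on the lever, push the lever over the gate from the end near the robot fully to the far end, and let the collar drop back down into its notch. Leave the cup, the jar and the bowl where they stand.

Things in the scene. Friction and masses are not known exactly. Their poses are not given: they have to be found in the camera images.
- pot: small open steel pot: straight plain cylinder without a handle, outside diameter 60 mm, 100 mm tall, wall 3 mm, about 0.25 kg. At the start it lies on its side on the counter. Origin: centre of the underside of its base; its z axis runs from the base to the mouth (z is level while it lies, points up when it stands)
- plate_top (a point): centre of the top face of the round dark warming plate (diameter 110 mm, 51 mm above the counter) on the right half of the fixed grey appliance (box 200 deep along x, 360 wide along y, 45 high; the plate's centre is 90 mm right of its middle). Axes of the appliance: x from front (robot side) to back, y to its left, z up
- lever_pivot (a point): hinge of the upright lever, 60 mm above the counter, 180 mm along the appliance's +y from the plate's centre; axes as plate_top. The hinge axis is y: the lever swings in the x-z plane. A half-round metal gate (radius 55 mm, 48 mm wide along y) stands around it; its raised middle (radius 65 mm) blocks the collar's tooth at either end of the swing
- lever (a joint): lever angle, rad. 0 = off, leaning 0.40 to the appliance's front (-x, towards the robot); grows as it goes to the back; 0.80 = on, leaning 0.40 to the back, a hard stop. Stays where left (0.15 N m friction). With the collar down it is locked at either end with 0.04 play; with the collar lifted 8.5 mm or more it passes over the gate, and beyond 0.76 the collar can drop again
- collar (a joint): lift of the lock collar along the lever, in m: 0 = down (locked), at most 0.012 = fully up. A spring pulls it down, with 4.5 N at the bottom and 6.3 N at the top
- collar_grip (a point): grip point on the lever's axis inside the black ribbed collar (cylinder, 36 mm diameter, 36 mm long, sliding on the lever): 98 mm from lever_pivot when down, rises with it; 14 mm below the collar's top, 22 mm above its lower end. z up along the lever, y along the hinge, x to the back. Its steel cross-tooth lies 29 to 41 mm below this point, 48 mm long in y, 16 in x
- cup: white mug, 84 mm across the rim, 70 mm high, with a handle; bystander. Origin: centre of its underside
- jar: glass jar with a metal cap, 70 mm diameter, 110 mm high; bystander. Origin: centre of its underside
- bowl: blue ceramic bowl, 120 mm across the rim, 50 mm high; bystander. Origin: centre of its underside
- lever_knob (a point): centre of the black round knob at the lever's tip, 26 mm diameter, 13 mm thick, 130.5 mm from lever_pivot; its top is 39 mm above collar_grip while the collar is down. Narrower than the collar, so fingers that straddle the knob from above reach the collar below it. Axes as collar_grip
There are look-alikes about, which are no part of the job. Leave any purple look-alike of the pot alone.

How it is judged:
By the outcome, as a careful person would: the job done as asked, in the order asked, and still so for the second after the job is handed in, with the robot touching nothing.
It also fails if it takes over 50 s, if anything falls off the work surface, if the arm or the gripper's body presses on something with over 40 N, if the wrist force passes 120 N, or if a joint passes its speed limit or range.

### The arm

A 6-joint arm with a two-finger parallel gripper is mounted at the origin on the work surface. World frame = base frame: x ahead of the robot, y to its left, z up, the work surface at z = 0. Lengths are in m, angles in rad, forces in N, time in s.
With the tool pointing down it reaches from about 0.275 to 0.825 m from the base axis. Payload 5.2 kg.
Tool frame: the origin (TCP) lies at the very end of the fingers, on their centre line; the grasp point (between the pads) lies r.hold_point_z behind it (r.hold_point_z is the distance from the TCP to the grasp point, in m); z points along the fingers, y is the direction in which the jaws open and shut (so a half turn about z gives the same grasp; the last joint's range is limited). The gripper opens to 93 mm and grips with 3 to 60 N. Pads are 15 mm wide; open, the fingers measure 128 mm over their backs; the gripper's body (75 mm by 188 mm) begins 65 mm behind the grasp point.
Start: joints at [-1.497, 0.259, 1.535, -0, 1.348, -0.203], TCP at [0.15, -0.529, 0.219] pointing down, gripper open.
Joint ranges: [-3.14, 3.14], [-0.91, 2.08], [0.19, 2.58], [-1.22, 4.36], [0.22, 2.71], [-3.12, 3.12]. Speed limits (rad/s): [2.57, 2.57, 3.14, 3.14, 3.14, 3.14].

### API

Orientations are given as a 3x3 rotation matrix whose columns are the frame's x, y, z axes.
In Python, from workcell import r, eoat, inverse_kinematics, imaging, current_t, current_joints, current_joint_velocities, current_effort, current_eef_pos, current_tool_rot, current_force, current_moment, current_finger_gap gives the robot as it stands. Calls block until the motion is done:
- r.goto(position, orientation): joint-space move of the TCP to a pose.
- r.move_l(position, vel=0.15, frame=None): straight line of the TCP; frame=None keeps the orientation; vel is the mean speed in m/s.
- r.move_j(angles): joint-space move.
- eoat.let_go() and eoat.grasp(): open the fingers fully, or close them until they stop; the grip force is fixed at half the most.
- r.sleep(seconds).
- inverse_kinematics(position, orientation): joint angles nearest the present ones, or None.
- imaging.capture(name): name is "scene" or "top" or "wrist"; returns the picture (420x560x3 uint8, red, green, blue); there is no depth.
- imaging.calibration(name): a dict with "fx", "fy", "cx", "cy" (pixels), "k1" (the pictures are not rectified: a ray, as slopes to the right and down, at radius r is drawn at 1 + k1 r^2 times it, then the intrinsics apply), "world_from_camera" (4x4, takes a point from camera to world coordinates); the wrist camera has in their place "hand_eye" (4x4, takes a point from camera to tool coordinates, whose origin is the TCP and whose axes are the flange's). Camera axes: x right, y down, z forward; pixel columns grow to the right and rows downward; lengths in m; the calibration is good to about 2 mm. A picture is of the moment at which its call begins: read the wrist's pose just before it. calibration takes no time and is no camera call.
A pose or a line that the arm cannot do raises r.MotionError and nothing moves.
- r.hand_in(): hands the job in, once; it reports no verdict.
Readings, each from a call of its own:
- current_t(): time.
- current_joints(): joint angles.
- current_joint_velocities(): joint speeds.
- current_effort(): joint torques, N m.
- current_eef_pos(): TCP position.
- current_tool_rot(): TCP orientation.
- current_force(): force on the tool from outside, world axes, zero at the start.
- current_moment(): the same for the moment, N m.
- current_finger_gap(): finger opening in m.
Only numpy, scipy, OpenCV 4.12 (cv2) and the standard library are available. Lean on these libraries where they do the work, as an engineer would, in place of code of your own. Each camera call takes 0.05 s, during which the arm holds its last target.

## Working session

There is one attempt and no reset: what is moved stays moved. The work goes in short steps, each a Python script; the robot and the scene stay as the last script left them, time stands still between calls to the robot, and variables do not carry over. Pictures are saved under pics/ and viewed, and the job is handed in when it is done.

```bash
ls; mkdir -p pics
python3 - <<'E'
from workcell import *
import cv2,numpy as np
for n in("scene","top"):
    im=imaging.capture(n); cv2.imwrite(f"pics/{n}0.png",im[:,:,::-1])
    c=imaging.calibration(n); print(n,{k:np.round(v,4).tolist() for k,v in c.items()})
c=imaging.calibration("wrist");print(c)
print(r.hold_point_z,current_t(),current_finger_gap(),current_tool_rot())
E
```

```text
pics
scene {'fx': 542.1603, 'fy': 542.1603, 'cx': 275.9154, 'cy': 211.0502, 'k1': -0.021, 'world_from_camera': [[0.3445, 0.7954, -0.4987, 1.2652], [0.9387, -0.2966, 0.1755, -0.2457], [-0.0083, -0.5286, -0.8488, 1.3883], [0.0, 0.0, 0.0, 1.0]]}
top {'fx': 463.5771, 'fy': 463.5771, 'cx': 275.7165, 'cy': 208.6153, 'k1': -0.1318, 'world_from_camera': [[0.0124, -0.9936, 0.1125, 0.3589], [-0.9997, -0.0101, 0.0208, -0.0152], [-0.0195, -0.1127, -0.9934, 1.4749], [0.0, 0.0, 0.0, 1.0]]}
{'fx': 316.58426121720544, 'fy': 316.58426121720544, 'cx': 282.70304512844825, 'cy': 207.54216505679088, 'k1': -0.06027122645429381, 'hand_eye': array([[-1.88101793e-04, -9.53905201e-01, -3.00108036e-01,
         8.44312715e-02],
       [ 9.99999852e-01, -3.32827930e-04,  4.31126502e-04,
         1.08340886e-03],
       [-5.11138149e-04, -3.00107910e-01,  9.53905122e-01,
        -1.65561377e-01],
       [ 0.00000000e+00,  0.00000000e+00,  0.00000000e+00,
         1.00000000e+00]])}
0.0188 0.1 0.09248939655653172 [[ 9.61929328e-01  2.73298283e-01 -1.28337842e-04]
 [ 2.73298145e-01 -9.61928110e-01  1.56057543e-03]
 [ 3.03050807e-04 -1.53623777e-03 -9.99998774e-01]]
```

View pics/scene0.png

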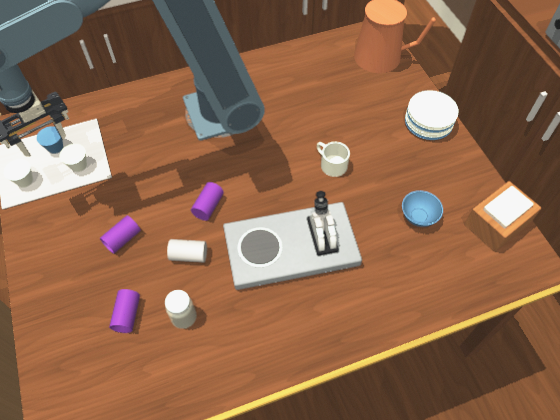

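View pics/top0.png

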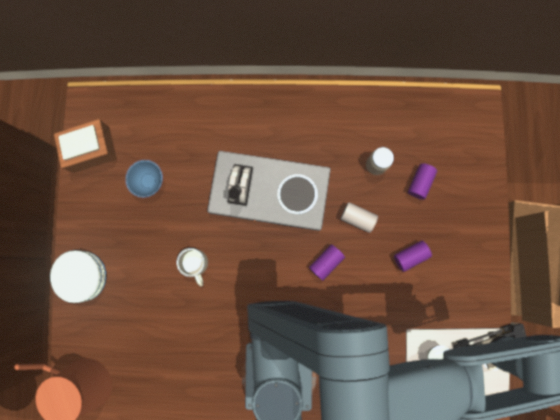

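Run:
```python
import cv2
a=cv2.imread("pics/scene0.png");b=cv2.imread("pics/top0.png")
c=cv2.resize(a[180:300,150:370],None,fx=3.6,fy=3.6,interpolation=2);cv2.imwrite("pics/c1.png",c)
c=cv2.resize(b[140:240,200:400],None,fx=4,fy=4,interpolation=2);cv2.imwrite("pics/c2.png",c)
```

```text
(no output)
```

View pics/c1.png

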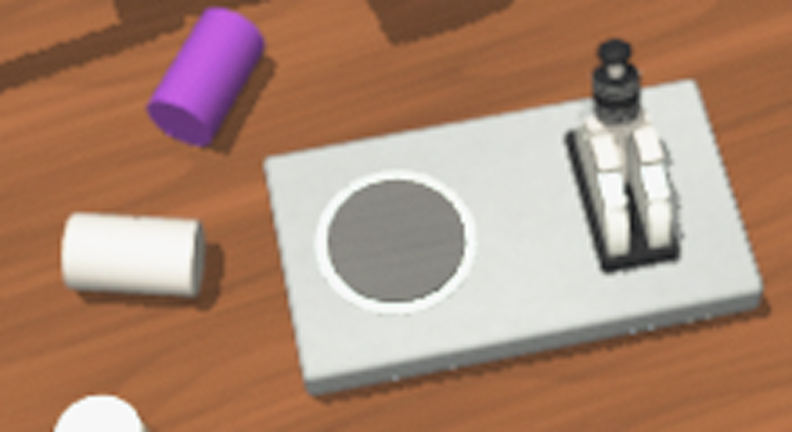

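View pics/c2.png

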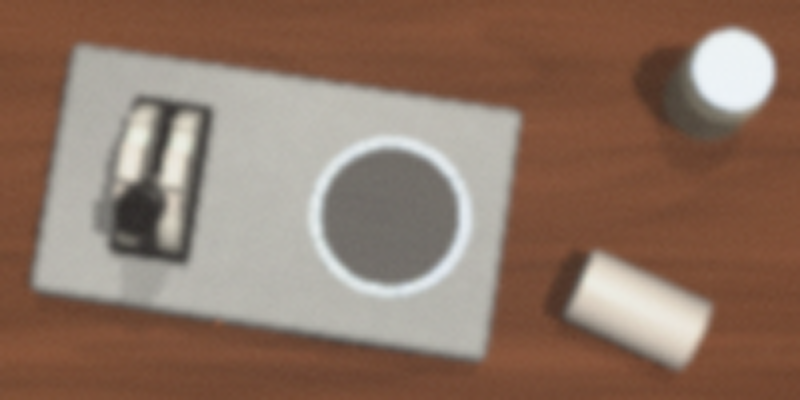

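```bash
cat > h.py <<'E'
from workcell import *
import cv2,numpy as np
def ray(n,u,v,pose=None):
    c=imaging.calibration(n)
    K=np.array([[c['fx'],0,c['cx']],[0,c['fy'],c['cy']],[0,0,1]])
    p=cv2.undistortPoints(np.array([[[u,v]]],float),K,np.array([c['k1'],0,0,0,0]))[0,0]
    if n=="wrist":
        T=np.eye(4);T[:3,:3]=pose[1];T[:3,3]=pose[0];W=T@c['hand_eye']
    else: W=c['world_from_camera']
    d=W[:3,:3]@np.array([p[0],p[1],1]); return W[:3,3],d
def onz(n,u,v,z,pose=None):
    o,d=ray(n,u,v,pose); return (o+d*(z-o[2])/d[2])
def proj(n,P,pose=None):
    c=imaging.calibration(n)
    if n=="wrist":
        T=np.eye(4);T[:3,:3]=pose[1];T[:3,3]=pose[0];W=T@c['hand_eye']
    else: W=c['world_from_camera']
    q=np.linalg.inv(W)@np.append(P,1); x=q[:2]/q[2]; x=x*(1+c['k1']*(x@x))
    return np.array([c['fx']*x[0]+c['cx'],c['fy']*x[1]+c['cy']])
def save(n,f):
    pose=(current_eef_pos(),current_tool_rot())
    im=imaging.capture(n);cv2.imwrite(f"pics/{f}.png",im[:,:,::-1]);np.savez(f"pics/{f}.npz",p=pose[0],R=pose[1]);return im
def down(yaw):
    # tool pointing down, tool y along yaw (world)
    y=np.array([np.cos(yaw),np.sin(yaw),0]);z=np.array([0,0,-1.]);return np.stack([np.cross(y,z),y,z],1)
E
python3 - <<'E'
from h import *
np.set_printoptions(precision=4,suppress=True)
T=lambda u,v:(200+u/4,140+v/4)
S=lambda u,v:(150+u/3.6,180+v/3.6)
for p in[(77,45),(520,112),(485,358),(32,290)]:print("topc",onz("top",*T(*p),.045))
for p in[(266,158),(695,80),(762,297),(308,380)]:print("scc",onz("scene",*S(*p),.045))
print("plate",onz("top",*T(391,216),.051),onz("scene",*S(396,240),.051))
for p in[(597,250),(713,300),(683,370),(565,318)]:print("pot",onz("top",*T(*p),.03))
for p in[(72,213),(203,220),(196,297),(68,288)]:print("pots",onz("scene",*S(*p),.03))
E
```

```text
topc [0.702 0.196 0.045]
topc [ 0.6508 -0.1541  0.045 ]
topc [ 0.4574 -0.1267  0.045 ]
topc [0.5065 0.2259 0.045 ]
scc [ 0.4646 -0.1233  0.045 ]
scc [0.5164 0.228  0.045 ]
scc [0.7153 0.1958 0.045 ]
scc [ 0.6599 -0.1512  0.045 ]
plate [ 0.5665 -0.0532  0.051 ] [ 0.5741 -0.0512  0.051 ]
pot [ 0.5442 -0.2159  0.03  ]
pot [ 0.5057 -0.3072  0.03  ]
pot [ 0.4505 -0.283   0.03  ]
pot [ 0.4904 -0.1905  0.03  ]
pots [ 0.4503 -0.2821  0.03  ]
pots [ 0.4928 -0.1859  0.03  ]
pots [ 0.5564 -0.2101  0.03  ]
pots [ 0.5142 -0.3015  0.03  ]
```

```bash
cat >> h.py <<'E'
def tp(az,t,s=1):
    """tool z tilted from down by t towards azimuth az; s=+1 tool x up-ish side"""
    q=np.array([np.cos(az),np.sin(az),0]);u=np.array([0,0,1.])
    z=-u*np.cos(t)+q*np.sin(t); x=s*(q*np.cos(t)+u*np.sin(t)); return np.stack([x,np.cross(z,x),z],1)
E
python3 - <<'E'
from h import *
np.set_printoptions(precision=3,suppress=True)
C=np.array([.502,-.248,.03]);P=np.array([.570,-.052,.103])
az=np.arctan2(.092,.04)
for nm,a in(("mouth to left(+y)",az),("mouth to right",az-np.pi)):
  for s in(1,-1):
    for tg in(-60,-45,-30,-15,0,15):
      R=tp(a,np.radians(tg),s); q=inverse_kinematics(C-R[:,2]*-.0188*1.0,R)
      R2s=[]
      for h in range(-90,100,15):
        R2=tp(np.radians(h),np.radians(tg+90),s); q2=inverse_kinematics(P+R2[:,2]*.0188,R2)
        if q2 is not None:R2s.append(h)
      print(nm,s,tg,None if q is None else q,R2s)
E
```

```text
mouth to left(+y) 1 -60 [-0.133  0.843  1.638 -1.036  1.319  0.915] [-90, -75, -60, -45, -30, -15, 0, 15, 30, 45, 60, 75, 90]
mouth to left(+y) 1 -45 [-0.223  0.702  1.693 -0.878  1.127  0.739] [-90, -75, -60, -30, 0, 15, 30, 45, 60, 75, 90]
mouth to left(+y) 1 -30 [-0.346  0.589  1.732 -0.651  0.968  0.482] [-90, -45, -30, -15, 0, 15, 30, 45, 60, 75, 90]
mouth to left(+y) 1 -15 [-0.496  0.517  1.752 -0.342  0.879  0.134] [-90, -45, -30, 15, 30, 45, 60, 75, 90]
mouth to left(+y) 1 0 [-0.658  0.496  1.751 -0.     0.894 -0.248] [-45, -30, -15, 0, 15, 30, 45, 60, 75, 90]
mouth to left(+y) 1 15 [-0.812  0.529  1.729  0.286  1.006 -0.57 ] [-45, -30, -15, 0, 15, 30, 45, 60, 75, 90]
mouth to left(+y) -1 -60 [-0.133  0.843  1.638 -1.036  1.319 -2.226] [-90, -75, -60, -45, -30, -15, 0, 15, 30, 45, 60, 75, 90]
mouth to left(+y) -1 -45 [-0.223  0.702  1.693 -0.878  1.127 -2.402] [-90, -75, -60, -30, 0, 15, 30, 45, 60, 75, 90]
mouth to left(+y) -1 -30 [-0.346  0.589  1.732 -0.651  0.968 -2.66 ] [-90, -45, -30, -15, 0, 15, 30, 45, 60, 75, 90]
mouth to left(+y) -1 -15 [-0.496  0.517  1.752 -0.342 
[... 915 characters left out ...]
 0, 15, 30, 45, 60, 75, 90]
mouth to right -1 -60 [-1.113  0.869  1.565  0.722  1.555 -1.052] [-90, -75, -60, -45, -30, -15, 0, 15, 30, 45, 60, 75, 90]
mouth to right -1 -45 [-1.044  0.727  1.633  0.622  1.362 -0.952] [-90, -75, -60, -30, 0, 15, 30, 45, 60, 75, 90]
mouth to right -1 -30 [-0.943  0.61   1.689  0.486  1.174 -0.799] [-90, -45, -30, -15, 0, 15, 30, 45, 60, 75, 90]
mouth to right -1 -15 [-0.812  0.529  1.729  0.286  1.006 -0.57 ] [-90, -45, -30, 15, 30, 45, 60, 75, 90]
mouth to right -1 0 [-0.658  0.496  1.751 -0.     0.894 -0.248] [-45, -30, -15, 0, 15, 30, 45, 60, 75, 90]
mouth to right -1 15 [-0.496  0.517  1.752 -0.342  0.879  0.134] [-45, -30, -15, 0, 15, 30, 45, 60, 75, 90]
```

Run:
```python
from h import *
np.set_printoptions(precision=3,suppress=True)
C=np.array([.502,-.248,.03]);az=np.arctan2(.092,.04)
for a,s in((az,-1),(az+np.pi,-1)):
  R=tp(a,np.radians(25),s);pos=C-R[:,2]*.13;print(inverse_kinematics(pos,R))
a=az+np.pi
# choose nearest to current
a=az;R=tp(a,np.radians(25),-1);pos=C-R[:,2]*.13
r.goto(pos,R);save("wrist","w1");print(current_t())
```

```text
[-0.995  0.445  1.533  0.364  1.426  2.456]
[-0.284  0.414  1.583 -0.459  1.239  0.299]
2.4167
```

View pics/w1.png

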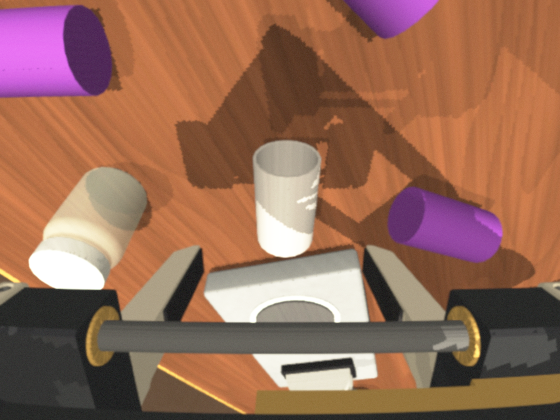

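Run:
```python
from h import *
np.set_printoptions(precision=4,suppress=True)
a=cv2.imread("pics/w1.png");cv2.imwrite("pics/c3.png",cv2.resize(a[130:265,225:350],None,fx=4.4,fy=4.4,interpolation=2))
d=np.load("pics/w1.npz");p=(d['p'],d['R'])
C=np.array([.502,-.248,.03]);print(proj("wrist",C,p))
```

```text
[283.8659 199.875 ]
```

View pics/c3.png

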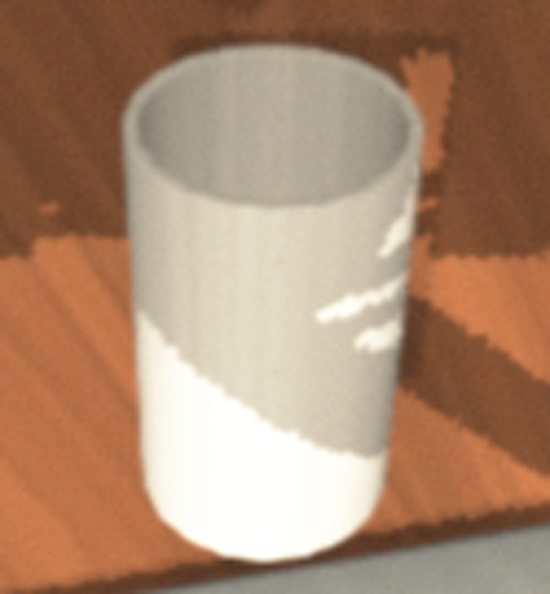

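Run:
```python
from h import *
np.set_printoptions(precision=4,suppress=True)
d=np.load("pics/w1.npz");p=(d['p'],d['R'])
m=onz("wrist",287,158.9,.03,p);b=onz("wrist",285.2,238.6,.03,p);print(m,b,np.linalg.norm(m-b),(m+b)/2,np.arctan2(*(m-b)[1::-1]))
# project plate
print(proj("wrist",[.570,-.052,.051],p), proj("wrist",[.5665,-.0532,.051],p))
```

```text
[ 0.4807 -0.2904  0.03  ] [ 0.5229 -0.196   0.03  ] 0.10347053474622024 [ 0.5018 -0.2432  0.03  ] -1.9909467324236179
[295.0157 323.4498] [297.0581 322.5698]
```

Run:
```python
from h import *
np.set_printoptions(precision=4,suppress=True)
a=cv2.imread("pics/scene0.png");
j=onz("top",200+733/4,140+70/4,.11);js=onz("scene",178,298,.11)
print(j,js)
C=np.array([.5012,-.246,.03]);az=-1.988
for q in(j,js):
  R=tp(az,0); print((q-C)@R)
for u,v in((327,262),(412,256)):
  print((onz("top",u,v,.03)-C)@R,onz("top",u,v,.03))
```

```text
[ 0.6719 -0.3089  0.11  ] [ 0.6711 -0.3031  0.11  ]
[-0.0116 -0.1815 -0.08  ]
[-0.0166 -0.1785 -0.08  ]
[-0.0331  0.1718 -0.    ] [ 0.3576 -0.1461  0.03  ]
[ 0.2023  0.0452 -0.    ] [ 0.3779 -0.4127  0.03  ]
```

Run:
```python
from h import *
np.set_printoptions(precision=3,suppress=True)
C=np.array([.5012,-.246,.030]);az=-1.988;hz=r.hold_point_z
R=tp(az,np.radians(-30));g=C+R[:,2]*hz
r.goto(g-R[:,2]*.08,R);r.move_l(g,vel=.12);print(current_force())
eoat.grasp();print(current_finger_gap(),current_force(),current_t())
r.move_l(g+np.array([0,0,.14]),vel=.2);print(current_finger_gap(),current_force(),current_t(),current_joints())
save("scene","s1")
P=np.array([.570,-.052,.051+.05+.06])
for h in range(-60,70,10):
  R2=tp(np.radians(h),np.radians(60)); print(h,inverse_kinematics(P+R2[:,2]*hz,R2))
```

```text
[ 1.261 -0.026  0.64 ]
0.059977730786059766 [-0.87  -0.731  2.28 ] 4.25
0.06048584559843563 [-0.353 -0.197 -3.357] 5.1 [-0.943  0.429  1.587  0.452  1.426  2.481]
-60 None
-50 None
-40 [ 0.09   0.331  2.247  4.327  0.724 -2.18 ]
-30 [-0.039  0.28   2.347  3.906  0.622 -1.975]
-20 [-0.214  0.24   2.424  3.358  0.576 -1.685]
-10 [-0.416  0.217  2.466  2.77   0.608 -1.384]
0 [-0.608  0.218  2.465  2.269  0.703 -1.168]
10 [-0.754  0.241  2.421  1.891  0.819 -1.041]
20 [-0.843  0.282  2.343  1.61   0.936 -0.964]
30 [-0.885  0.333  2.242  1.397  1.051 -0.914]
40 [-0.895  0.391  2.126  1.229  1.165 -0.881]
50 [-0.882  0.453  2.001  1.094  1.281 -0.862]
60 [-0.855  0.516  1.871  0.981  1.398 -0.853]
```

View pics/s1.png

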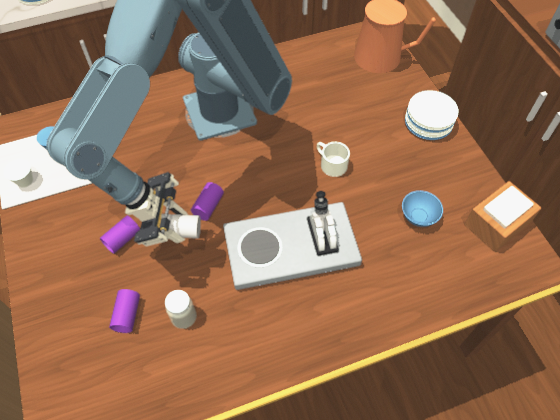

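Run:
```python
from h import *
np.set_printoptions(precision=3,suppress=True)
hz=r.hold_point_z
p=current_eef_pos();r.move_l(np.array([p[0],p[1],p[2]+.08]),vel=.25)
for h in (30,40,50):
  R2=tp(np.radians(h),np.radians(60))
  for z in(.24,.14,.102):
    print(h,z,inverse_kinematics(np.array([.570,-.052,z])+R2[:,2]*hz,R2))
R2=tp(np.radians(40),np.radians(60))
r.goto(np.array([.570,-.052,.22])+R2[:,2]*hz,R2)
print(current_finger_gap(),current_force(),current_t(),current_joints())
save("scene","s2");save("top","t2");
```

```text
30 0.24 [-0.885  0.157  2.168  1.266  1.111 -0.639]
30 0.14 [-0.885  0.386  2.256  1.435  1.04  -0.991]
30 0.102 [-0.885  0.488  2.274  1.505  1.028 -1.129]
40 0.24 [-0.895  0.236  2.059  1.15   1.248 -0.661]
40 0.14 [-0.895  0.437  2.138  1.253  1.146 -0.942]
40 0.102 [-0.895  0.525  2.154  1.3    1.116 -1.052]
50 0.24 [-0.882  0.315  1.94   1.051  1.377 -0.682]
50 0.14 [-0.882  0.493  2.012  1.108  1.258 -0.91 ]
50 0.102 [-0.882  0.57   2.027  1.137  1.218 -0.997]
0.06028745194549052 [-0.283 -0.335 -3.153] 8.3667 [-0.895  0.272  2.079  1.168  1.226 -0.715]
```

View pics/s2.png

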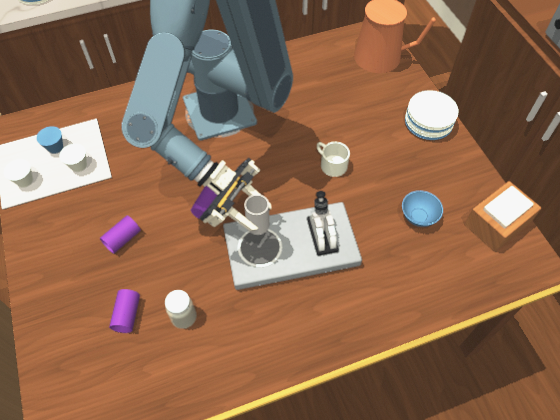

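View pics/t2.png

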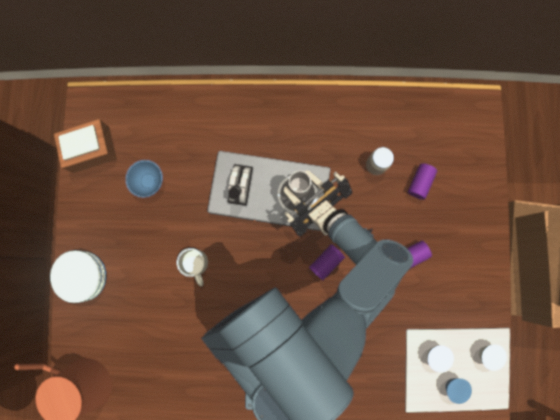

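Run:
```python
from h import *
a=cv2.imread("pics/s2.png");cv2.imwrite("pics/c4.png",cv2.resize(a[150:280,180:330],None,fx=4.5,fy=4.5,interpolation=2))
a=cv2.imread("pics/t2.png");cv2.imwrite("pics/c5.png",cv2.resize(a[150:250,250:370],None,fx=5,fy=5,interpolation=2))
for z in(.17,.27):print(proj("scene",[.57,-.052,z]),proj("top",[.57,-.052,z]))
```

```text
[257.68727922 223.91516801] [298.49287439 186.75262171]
[256.18658053 203.18890532] [299.60076977 180.69770612]
```

View pics/c4.png

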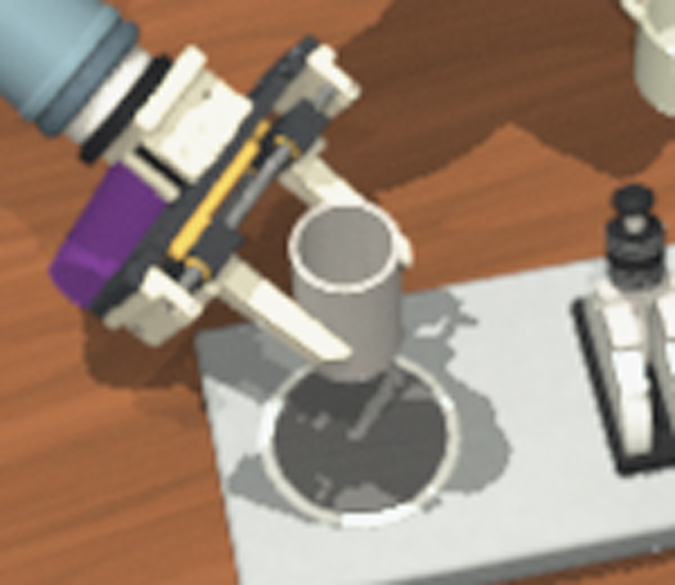

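View pics/c5.png

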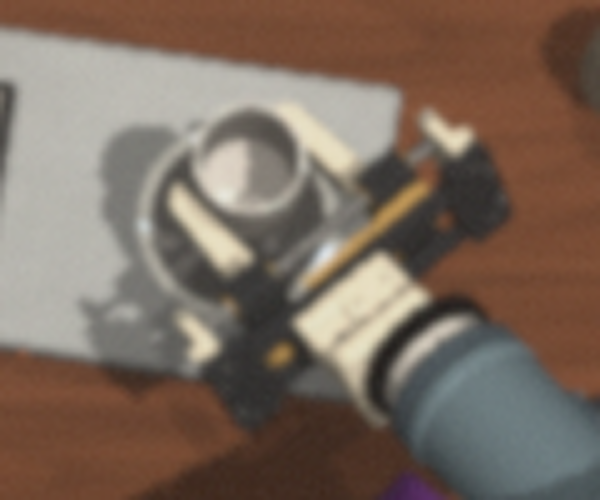

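```bash
python3 - <<'E'
from h import *
np.set_printoptions(precision=3,suppress=True)
R2=tp(np.radians(40),np.radians(60));off=R2[:,2]*r.hold_point_z
xy=[.570,-.052]
r.move_l(np.array([*xy,.122])+off,vel=.12);r.sleep(.1);f0=current_force();print(f0,current_t())
z=.122
while z>.092:
    z-=.0015; r.move_l(np.array([*xy,z])+off,vel=.03); f=current_force()-f0
    print(round(z,4),f,end=' ')
    if f[2]>3: break
r.sleep(.1);print(current_force(),current_moment(),current_t(),current_finger_gap())
save("scene","s3")
E
python3 - <<'E'
import cv2
a=cv2.imread("pics/s3.png");cv2.imwrite("pics/c6.png",cv2.resize(a[150:280,180:330],None,fx=4.5,fy=4.5,interpolation=2))
E
```

```text
[-0.749 -1.269 -2.795] 9.5333
0.1205 [-0.106  1.784 -0.871] 0.119 [ 0.896  0.581 -0.571] 0.1175 [ 0.672  1.294 -0.352] 0.116 [1.218 2.328 0.292] 0.1145 [ 0.737  1.842 -0.916] 0.113 [ 0.503  0.564 -0.457] 0.1115 [ 1.334  1.688 -0.405] 0.11 [ 1.088  0.853 -0.159] 0.1085 [ 1.124  1.57  -0.717] 0.107 [ 0.956  1.352 -0.426] 0.1055 [ 0.764  1.16  -0.443] 0.104 [1.451 1.302 0.578] 0.1025 [0.912 1.925 0.89 ] 0.101 [-2.022  0.243  7.392] [-3.563 -1.149  4.512] [ 0.184 -0.021  0.224] 13.1333 0.05992416844121218
```

View pics/c6.png

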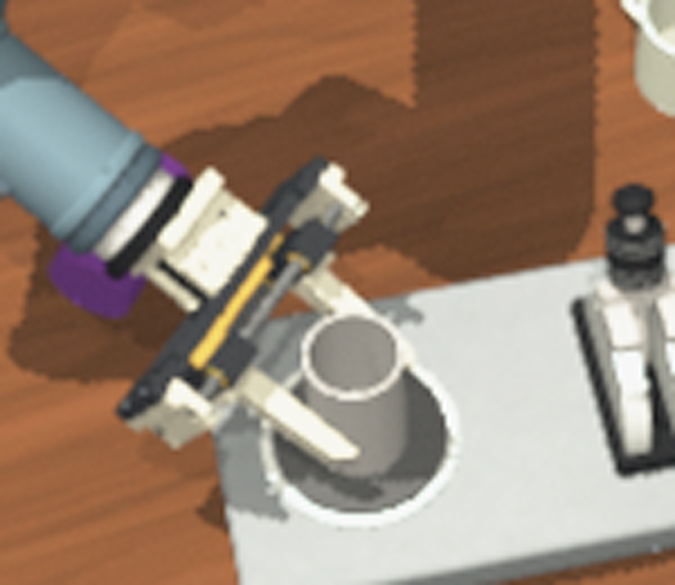

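Run:
```python
from h import *
np.set_printoptions(precision=3,suppress=True)
print(((proj("scene",[.57,-.052,.151])-[180,150])*4.5))
eoat.let_go();print(current_finger_gap(),current_force(),current_t())
R=current_tool_rot();p=current_eef_pos()
r.move_l(p-R[:,2]*.13,vel=.2);print(current_t(),current_joints())
save("scene","s4");save("top","t4")
a=cv2.imread("pics/s4.png");cv2.imwrite("pics/c7.png",cv2.resize(a[150:280,180:370],None,fx=4.2,fy=4.2,interpolation=2))
a=cv2.imread("pics/t4.png");cv2.imwrite("pics/c8.png",cv2.resize(a[145:245,200:350],None,fx=5,fy=5,interpolation=2))
```

```text
[350.786 349.088]
0.09307382101021017 [-0.575 -1.203 -0.753] 13.9083
14.7083 [-1.175  0.366  2.153  1.026  1.312 -0.956]
```

View pics/c7.png

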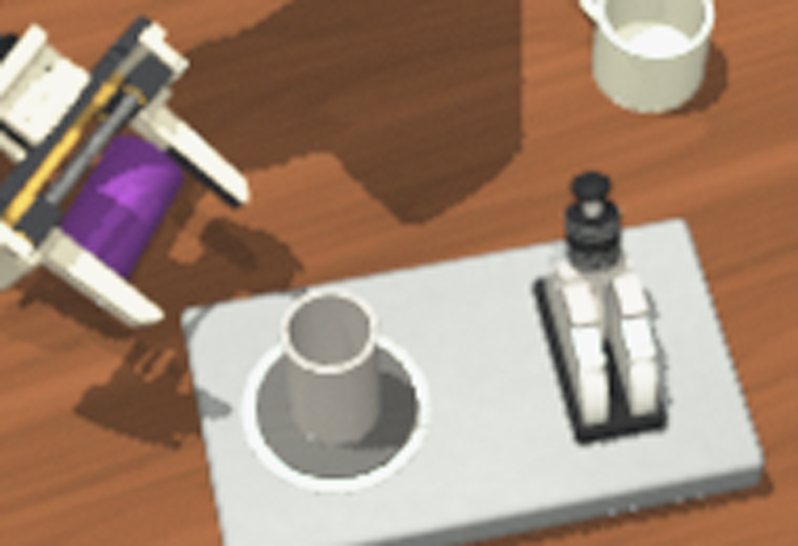

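View pics/c8.png

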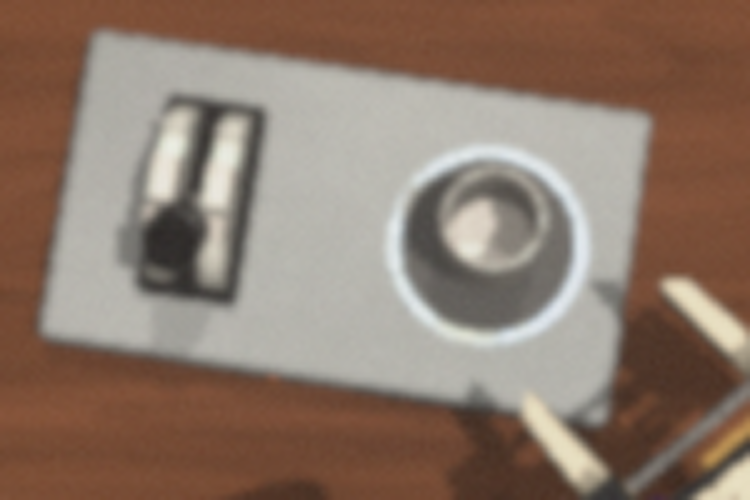

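```bash
cat >> h.py <<'E'
YAW=-.143
XA=np.array([np.cos(YAW),np.sin(YAW),0]);YA=np.array([-np.sin(YAW),np.cos(YAW),0])
def ldir(th): # th lever angle 0..0.8
    a=th-.4; return np.sin(a)*XA+np.array([0,0,np.cos(a)])
E
python3 - <<'E'
from h import *
np.set_printoptions(precision=4,suppress=True)
from scipy.optimize import least_squares
PV=np.array([.570,-.052,.06])+.18*YA; print("pivot",PV)
k=PV+.1305*ldir(0);print("knob",k,proj("scene",k),(proj("scene",k)-[180,150])*4.2,proj("top",k),(proj("top",k)-[200,145])*5)
kt=PV+.137*ldir(0);print("knobtop",(proj("scene",kt)-[180,150])*4.2,(proj("top",kt)-[200,145])*5)
R=tp(YAW,.4);g=PV+.098*ldir(0)+R[:,2]*r.hold_point_z
for s in(1,-1):
  R=tp(YAW,.4,s);print(inverse_kinematics(g,R),inverse_kinematics(g-R[:,2]*.1,R))
  R=tp(YAW,-.4,s);print(inverse_kinematics(PV+.11*ldir(.8)+R[:,2]*r.hold_point_z,R),inverse_kinematics(PV+.21*ldir(.8)+R[:,2]*r.hold_point_z,R))
E
```

```text
pivot [0.5957 0.1262 0.06  ]
knob [0.5454 0.1334 0.1802] [319.9614 193.7119] [587.8379 183.5898] [232.9618 194.198 ] [164.8091 245.9901]
knobtop [587.4157 175.119 ] [162.8884 248.8613]
[ 0.0933  0.1979  1.9256 -0.1545  0.6338  1.9139] [ 0.1161  0.0304  1.865  -0.1317  0.8625  1.8962]
[-0.013   0.7437  1.0013  0.0518  1.7933  1.702 ] [-0.0193  0.7892  0.6973  0.0542  2.0517  1.71  ]
[ 0.0933  0.1979  1.9256 -0.1545  0.6338 -1.2277] [ 0.1161  0.0304  1.865  -0.1317  0.8625 -1.2454]
[-0.013   0.7437  1.0013  0.0518  1.7933 -1.4396] [-0.0193  0.7892  0.6973  0.0542  2.0517 -1.4316]
```

Run:
```python
from h import *
np.set_printoptions(precision=4,suppress=True)
p=current_eef_pos();r.move_l(p+np.array([-.05,-.0,.17]),vel=.3)
PV=np.array([.598,.1255,.06])
R=tp(YAW,.4,-1)
r.goto(PV+(.098+.13)*ldir(0)+R[:,2]*r.hold_point_z,R);print(current_t(),current_joints())
save("wrist","w2");save("scene","s5")
d=np.load("pics/w2.npz");p=(d['p'],d['R'])
for P in(PV,PV+.137*ldir(0),PV+.098*ldir(0),PV+.112*ldir(0)):print(proj("wrist",P,p))
```

```text
17.0833 [ 0.1203 -0.0075  1.8353 -0.1267  0.9331 -1.2503]
[284.236  181.9779]
[284.7737 219.9914]
[284.5713 205.6519]
[284.6377 210.3525]
```

View pics/w2.png

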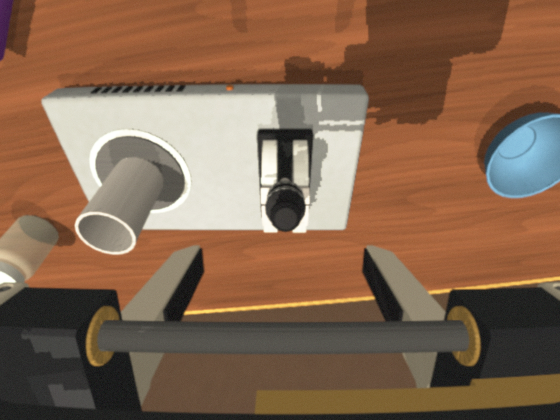

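View pics/s5.png

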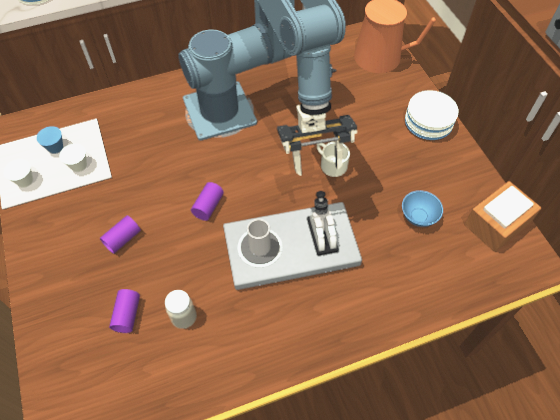

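Run:
```python
import cv2
a=cv2.imread("pics/w2.png");cv2.imwrite("pics/c9.png",cv2.resize(a[120:240,240:330],None,fx=5,fy=5,interpolation=2))
a=cv2.imread("pics/s5.png");cv2.imwrite("pics/c10.png",cv2.resize(a[180:270,290:370],None,fx=6,fy=6,interpolation=2))
```

```text
(no output)
```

View pics/c9.png

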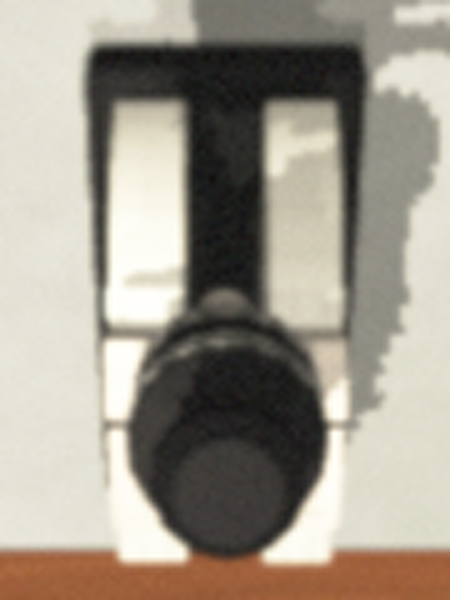

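View pics/c10.png

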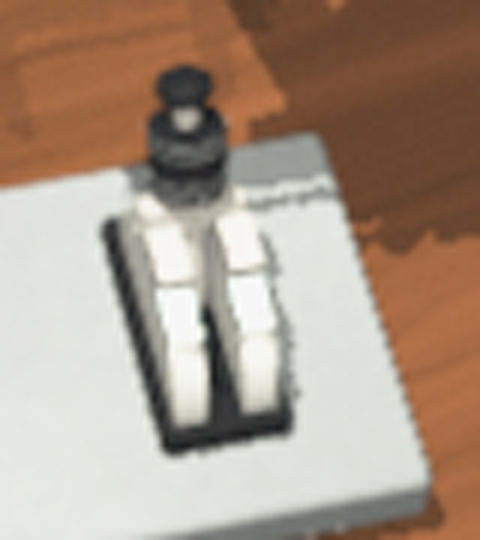

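Run:
```python
from h import *
np.set_printoptions(precision=3,suppress=True)
PV=np.array([.597,.126,.06]);hz=r.hold_point_z
R=tp(YAW,.4,-1)
r.move_l(PV+.098*ldir(0)+R[:,2]*hz,vel=.12,frame=R);f0=current_force();print(f0,current_t(),current_joints())
eoat.grasp();r.sleep(.1);print(current_finger_gap(),current_force()-f0,current_moment(),current_t())
r.move_l(PV+.1035*ldir(0)+R[:,2]*hz,vel=.03);print(current_force()-f0)
r.move_l(PV+.1085*ldir(0)+R[:,2]*hz,vel=.03);r.sleep(.1)
f=current_force()-f0;print(f,R.T@f,current_finger_gap(),current_t())
save("scene","s6")
a=cv2.imread("pics/s6.png");cv2.imwrite("pics/c11.png",cv2.resize(a[160:270,270:370],None,fx=5,fy=5,interpolation=2))
```

```text
[ 0.649 -0.82  -0.165] 18.4167 [ 0.093  0.199  1.922 -0.154  0.635 -1.229]
0.03528272563881788 [ 0.062  5.808 -0.373] [ 0.739 -0.016  0.259] 19.45
[ 2.35   5.874 -5.331]
[ 2.951  7.197 -5.303] [0.319 7.545 5.623] 0.035228074178684024 20.2
```

View pics/c11.png

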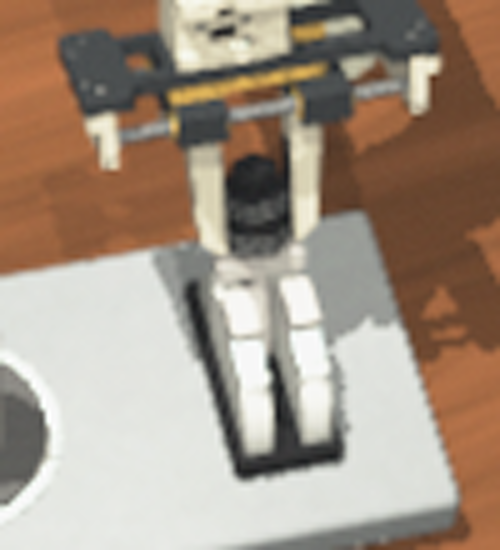

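```bash
cat > arc.py <<'E'
from h import *
np.set_printoptions(precision=2,suppress=True)
hz=r.hold_point_z;f0=np.array([.649,-.82,-.165])
PV=np.array([.597,.126,.06])
def tgt(th,rad,PV):
    R=tp(YAW,.4-th,-1);return PV+rad*ldir(th)+R[:,2]*hz,R
def step(th,rad,PV,vel=.05):
    p,R=tgt(th,rad,PV);r.move_l(p,vel=vel,frame=R);f=current_force()-f0;print(round(th,2),R.T@f,round(current_t(),2));return f
E
python3 - <<'E'
from arc import *
PV=PV+.001*YA
step(0,.1085,PV);PV=PV+.0005*YA;f=step(0,.1085,PV)
for th in(.05,.1,.15,.2):
    f=step(th,.109,PV)
    if np.linalg.norm(f)>25:print("stop");break
print(current_finger_gap())
save("scene","s7")
a=cv2.imread("pics/s7.png");cv2.imwrite("pics/c12.png",cv2.resize(a[160:270,270:370],None,fx=5,fy=5,interpolation=2))
E
```

```text
0 [-0.54  2.99  5.21] 20.5
0 [-0.14 -0.55  6.15] 20.75
0.05 [ 0.42 -0.78  5.66] 21.0
0.1 [ 1.45 -2.45  6.34] 21.25
0.15 [ 1.49 -3.53  6.21] 21.5
0.2 [ 0.93 -4.08  5.65] 21.75
0.03524148226778943
```

View pics/c12.png

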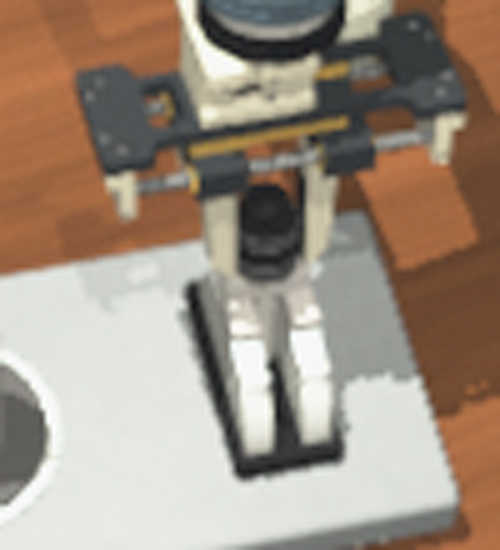

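Run:
```python
from arc import *
PV=PV+.0015*YA-.0008*YA
for th in(.25,.3,.35,.4,.45,.5,.55,.6,.65,.7,.74,.77,.79):
    f=step(th,.109,PV); fy=(tp(YAW,.4-th,-1).T@f)[1]
    PV=PV+np.clip(fy*.0002,-.0004,.0004)*YA
    if np.linalg.norm(f)>22:print("stop");break
print(current_finger_gap(),PV)
save("scene","s8")
a=cv2.imread("pics/s8.png");cv2.imwrite("pics/c13.png",cv2.resize(a[160:270,270:370],None,fx=5,fy=5,interpolation=2))
```

```text
0.25 [ 1.59 -1.83  6.11] 22.05
0.3 [0.8  0.44 6.4 ] 22.3
0.35 [0.72 2.07 6.22] 22.55
0.4 [ 1.07 -0.29  6.46] 22.8
0.45 [1.83 0.2  6.57] 23.05
0.5 [1.42 0.08 6.41] 23.3
0.55 [1.67 0.5  6.62] 23.55
0.6 [ 1.29 -0.26  6.97] 23.8
0.65 [1.2  0.95 6.62] 24.05
0.7 [ 1.56 -0.97  6.61] 24.3
0.74 [0.93 0.1  6.65] 24.55
0.77 [ 1.3  -0.69  7.18] 24.8
0.79 [ 1.6  -0.04  6.94] 25.05
0.03570106646634124 [0.6  0.13 0.06]
```

View pics/c13.png

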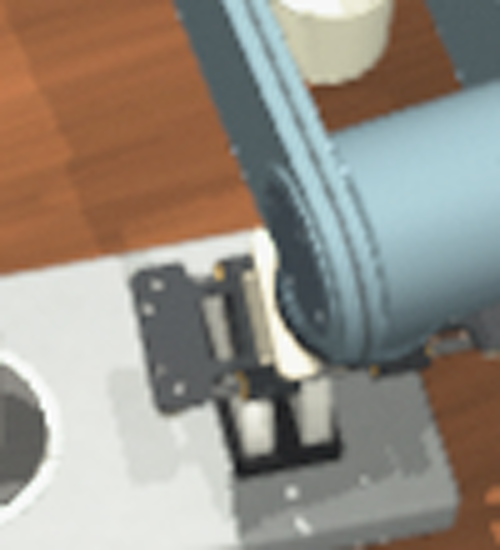

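Run:
```python
from arc import *
p,R=tgt(.79,.109,PV);PV=PV+((current_eef_pos()-p)@YA)*YA;print(PV.round(4))
th=.79
while th<.87:
    th+=.01;f=step(th,.109,PV);fx=(tp(YAW,.4-th,-1).T@f)[0]
    if fx>7:break
# lower along the lever
f=step(th,.105,PV,.03);f=step(th,.101,PV,.03);f=step(th,.098,PV,.03)
p,R=tgt(th,.098,PV)
f=step(th,.0975,PV,.03)
print(current_finger_gap())
```

```text
[0.6  0.13 0.06]
0.8 [ 2.96 -1.27  7.22] 25.35
0.81 [ 3.57 -0.78  7.44] 25.6
0.82 [ 8.36 -2.37  6.93] 25.85
0.82 [ 7.69 -1.06  5.71] 26.13
0.82 [ 7.01 -1.1   6.45] 26.42
0.82 [ 7.54 -1.58  2.28] 26.67
0.82 [ 8.97 -0.87  0.16] 26.92
0.03538581592187781
```

Run:
```python
from arc import *
eoat.let_go();print(current_force()-f0,current_t())
R=current_tool_rot();p=current_eef_pos()
r.move_l(p-R[:,2]*.12,vel=.2)
save("wrist","w3")
q=current_joints();p=current_eef_pos()
r.goto(np.array([.38,.02,.34]),tp(0,0,-1));print(current_t())
save("scene","s9");save("top","t9");save("wrist","w4")
a=cv2.imread("pics/s9.png");cv2.imwrite("pics/c14.png",cv2.resize(a[160:290,220:370],None,fx=4.5,fy=4.5,interpolation=2))
a=cv2.imread("pics/w3.png");cv2.imwrite("pics/c15.png",cv2.resize(a[120:320,150:400],None,fx=3,fy=3,interpolation=2))
d=np.load("pics/w3.npz");pp=(d['p'],d['R'])
P=np.array([.597,.127,.06])
for k in(.137,.112,.076):print(k,((proj("wrist",P+k*ldir(.8),pp)-[150,120])*3),(proj("scene",P+k*ldir(.8))-[220,160])*4.5,(proj("scene",P+(k+.01)*ldir(.8))-[220,160])*4.5)
```

```text
[-1.15  1.18  0.47] 27.95
30.0167
0.137 [403.03 297.54] [498.26 295.75] [501.3  293.33]
0.112 [402.64 269.23] [490.83 301.66] [493.77 299.32]
0.076 [402.2  236.46] [480.57 309.81] [483.37 307.59]
```

View pics/c14.png

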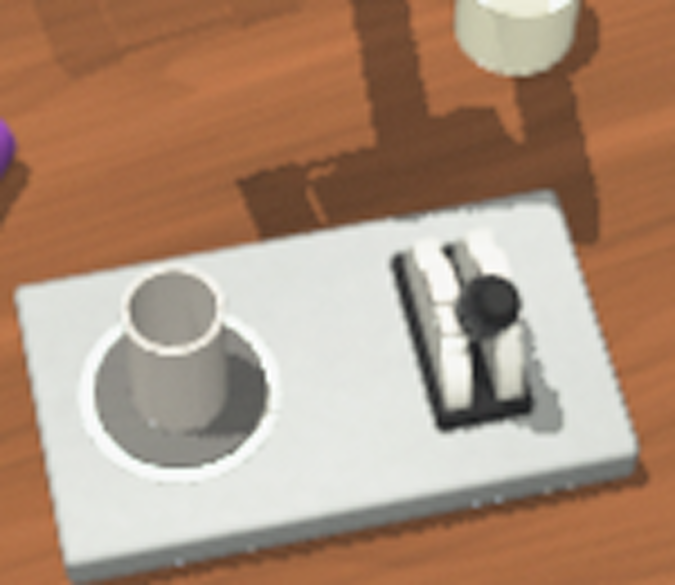

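View pics/c15.png

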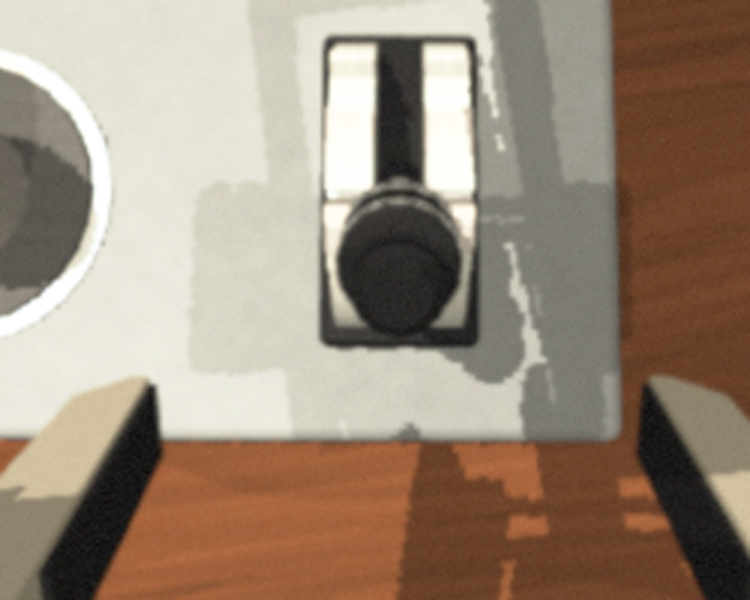

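View pics/s9.png

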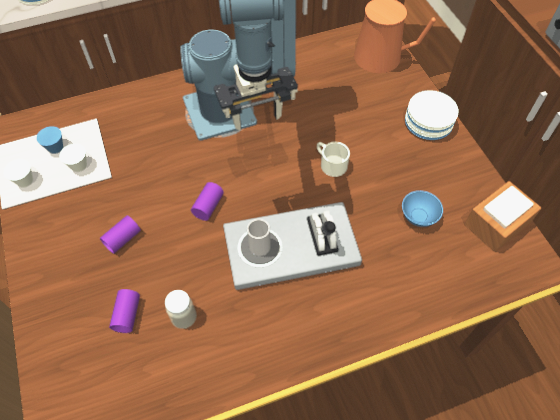

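View pics/w4.png

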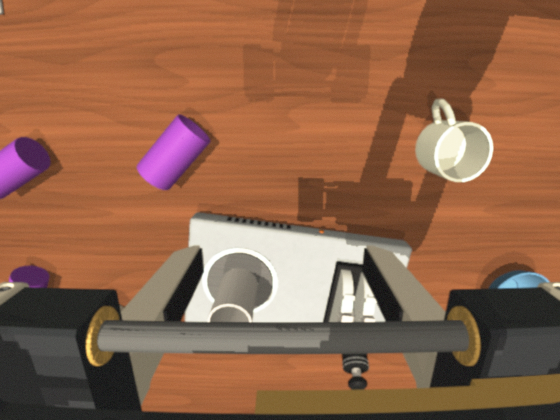

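Run:
```python
from h import *
a=cv2.imread("pics/w4.png");cv2.imwrite("pics/c16.png",cv2.resize(a[255:400,310:400],None,fx=4,fy=4,interpolation=2))
d=np.load("pics/w4.npz");pp=(d['p'],d['R'])
P=np.array([.597,.127,.06])
for th in(.76,.8):
 for k in(.137,.124,.112,.076):print(th,k,((proj("wrist",P+k*ldir(th),pp)-[310,255])*4))
```

```text
0.76 0.137 [199.15255181 528.51945918]
0.76 0.124 [194.24890387 488.88186036]
0.76 0.112 [189.87425977 453.74374377]
0.76 0.076 [177.57878899 356.03822817]
0.8 0.137 [194.2942646  534.95000079]
0.8 0.124 [189.9885111  494.89656045]
0.8 0.112 [186.13500706 459.3201288 ]
0.8 0.076 [175.24400326 360.05314961]
```

View pics/c16.png

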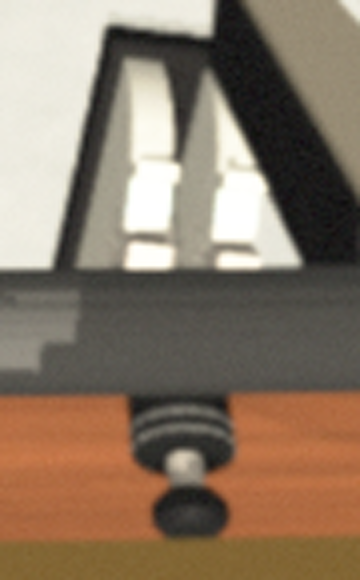

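Run:
```python
from h import *
print(current_t(),current_force(),r.hand_in())
```

```text
the job is handed in; nothing more can be done
30.1667 [ 0.15571784  0.41976605 -0.3838963 ] None
```

The pot is standing on the warming plate, mouth up and let go. The plate is switched on, with the lever at the far end and the collar down. I handed the job in at 30.2 s; it reports no verdict.

- **Which pot:** I took the one steel cylinder lying at scene pixel (187, 251). A close-up showed its open mouth to the right. I left the three purple look-alikes alone.
- **Pot:** I gripped it across its side and turned it upright. I lowered it in 1.5 mm steps until I felt contact (about 7 N more on the wrist), then released it. The pictures afterwards show it upright and wholly on the plate, slightly off centre.
- **Lever:** I lifted the collar about 10.5 mm and swung the lever over until it pushed back (8 N at a commanded angle of 0.82). Then I lowered the collar until the upward pull on the gripper faded to almost nothing, and let go.
- **Last checks:** The wrist picture shows bare shaft between the knob and the collar, where it should be with the collar down and the lever at 0.80. The cup, jar and bowl look unmoved, and the arm is clear of everything.
- **Disagreements:** The cameras differed by up to 6 mm on the lever's position along x. Sideways force on the gripper reached 7.5 N while lifting the collar, so I corrected the sideways position from the force readings.

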